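# Tap the copper-blank sled onto the index mark and pin it

## Task

The steel sled carrying the copper blanks lies loose in its slideway, off the red index mark. Tap it gently on its sprung orange buffers, never lifting it: first from the left end until it has gone a little past the mark, then back from the right end until its red line is on the mark. Then gently press the black knob of the locating pin right down through the sled's window, leave it down and let go, with the copper rose, the tin and the hammer left where they are.

Things in the scene. Friction and masses are not known exactly. Their poses are not given: they have to be found in the camera images.
- mark (a point): The index mark (red line on both rails and the base) of the blue fixture: this point is on the centre line of the slideway, level with its floor, 10 mm above the bench. Axes: z up, y along the slideway to the fixture's left end, x across it to the far side. Two aluminium rails, 12 mm wide, stand 8 mm above the floor at x = -32.5 and +32.5 mm.
- fixture: The blue fixture, fixed to the bench; origin 10 mm below the mark, same axes. Base x -95 to +55, y -130 to +130, 10 mm thick. A post 26 x 36 mm at x = -78 mm carries a bracket 28 mm wide, its underside 60 mm and its top 72 mm above the bench, that reaches over the slideway and holds the locating pin straight above the mark.
- sled_centre (a point): Centre of the underside of the sled's deck (y towards its left buffer, z up). In the deck's middle, at its red line, is a window 16 mm in x and 14 mm in y: it must be over the mark to about 2 mm for the 10 mm pin to enter. The deck is 51 x 130 x 14 mm.
- sled: The loose steel sled with two copper blanks and an orange sprung buffer at each end; origin as sled_centre, about 0.8 kg, 0.7 mm play beside the rails. Its hidden friction holds it where it is left: it takes some 2.5 to 7.5 N to slide. A buffer's spring gives before the sled starts to slide, so the sled travels several mm less than its buffer is pushed.
- face_left (a point): Centre of the outer face of the left (+y) orange buffer, 87 mm from the sled's centre and 25 mm above its underside. The face is 36 mm wide (x) and 34 mm high. The buffer is pushed inwards, towards -y, against a spring: 0.7 N to start, 0.7 N more per mm, against its stop at 14 mm (10.5 N). It springs back when let go. Keep the push below 15 N.
- face_right (a point): Centre of the outer face of the right (-y) orange buffer: the same, mirrored; pushed inwards towards +y.
- buffer_left: The left orange buffer plate, 36 x 8 x 34 mm; origin at the middle of its inner face, 8 mm inside face_left.
- buffer_right: The right orange buffer plate; origin at the middle of its inner face, 8 mm inside face_right.
- pin (a joint): How deep the locating pin is pressed, m: 0 up, 0.024 fully home, at a hard stop. The pin, 10 mm across with a 3 mm chamfer at its tip, moves with about 2 N and stays where it is left. Its tip meets the sled's deck at 0.008 if the window is not under it. Stop pressing by force, not by depth: 4 to 6 N is enough; keep below 20 N on the knob and 12 N on the deck.
- knob_top (a point): Centre of the flat top of the pin's black knob, 30 mm across; 112 mm above the bench while the pin is up, 88 mm when it is home. The knob is cushioned: above 3 N it gives against a spring, 1.5 N per mm, and is against its stop after 6 mm (12 N).
- rose_centre (a point): Middle (34 mm up) of a copper rose on a round wooden foot, 60 mm across and 68 mm high; a bystander.
- tin_centre (a point): Middle (25 mm up) of an open aluminium tin, 60 mm across, 50 mm high; a bystander.
- hammer: A hammer lying on the bench, about 250 mm long along its x axis; a bystander.
Not all that is in view belongs to the job. What is shaped like the sled but yellow is not meant.

How it is judged:
On the way, in this order (a step that is already met when the one before it is completed fails the run):
1. pushed on the left buffer, the sled has gone past the mark by 2 mm or more (contact force between the fingers and buffer_left above 0.8 N and y of sled_centre in the frame of mark below -0.002 m), for 0.05 s.
2. pushed on the right buffer, the sled is back within 3 mm of the mark (contact force between the fingers and buffer_right above 0.8 N and y of sled_centre in the frame of mark between -0.003 and 0.003 m), for 0.05 s.
3. the pin is pressed home through the window (value of joint pin above 0.0225 m), for 0.1 s.
At the end, for the whole second after the job is handed in: The locating pin is down to at least 22.5 of its 24 mm through the sled's window, the sled lies flat in the slideway, at rest, within 3 mm of the mark along it (value of joint pin above 0.0225 m and y of sled_centre in the frame of mark between -0.003 and 0.003 m and z of sled_centre in the frame of mark below 0.003 m and linear speed of sled below 0.005 m/s); the robot touches nothing.
It fails at once if a buffer pushed with more than 15 N (contact force between the fingers and buffer_left above 15 N or contact force between the fingers and buffer_right above 15 N).
It fails at once if the pin forced against the sled with more than 12 N (contact force between pin and sled above 12 N).
It fails at once if the knob pressed with more than 20 N (contact force between the fingers and pin above 20 N).
It fails at once if the sled lifted out of the slideway (z of sled_centre in the frame of mark above 0.006 m).
It fails at once if a bystander moved by more than 15 mm (distance of any of rose_centre, tin_centre, hammer from where it was at the start of the episode above 0.015 m).
It also fails if it takes over 59 s, if anything falls off the work surface, if the arm or the gripper's body presses on something with over 40 N, if the wrist force passes 120 N, or if a joint passes its speed limit or range.

## Robot

A 6-joint arm with a two-finger parallel gripper is mounted at the origin on the work surface. World frame = base frame: x ahead of the robot, y to its left, z up, the work surface at z = 0. Lengths are in m, angles in rad, forces in N, time in s.
With the tool pointing down it reaches from about 0.3 to 0.75 m from the base axis. Payload 8.5 kg.
Tool frame: the origin (TCP) lies where the fingers leave the gripper's body, on its centre line; the fingertips stand 64 mm ahead of it and the grasp point (between the pads) lies 45 mm ahead of it; z points along the fingers, y is the direction in which the jaws open and shut (so a half turn about z gives the same grasp; the last joint's range is limited). The gripper opens to 88 mm and grips with 3 to 60 N. Pads are 18 mm wide; open, the fingers measure 123 mm over their backs; the gripper's body (75 mm by 187 mm) begins 45 mm behind the grasp point.
Start: joints at [-1.427, 0.381, 1.297, -0, 1.464, -0.215], TCP at [0.193, -0.515, 0.303] pointing down, gripper open.
Joint ranges: [-3.11, 3.11], [-0.89, 2.33], [0.22, 2.48], [-1.42, 4.56], [0.17, 2.85], [-2.88, 2.88]. Speed limits (rad/s): [2.39, 2.39, 3.14, 3.14, 3.14, 3.14].

## Interface

Orientations are given as a rotation vector (axis times angle).
In Python, from cell import * gives the robot as it stands.
- The arm moves only by the tool carry_out, never from a script. Its arguments are lists of equal length, an entry for each row: "slide": the shift along the tool's x, y, z in units of 25 mm (1.0 is 25 mm), a list of three; "roll": the turn about the tool's z in rad; "fingers": the opening, from 0 (shut) to 1 (fully open). A call has 1 to 8 rows; each row shifts and turns the commanded pose from where the row before left it, along the tool's axes as they then stand; what a row does not reach is not made up. A row lasts 1/8 s, in which the tool goes at most 62.5 mm and 10.7 degrees, less where a joint would pass 70% of its speed; a pose out of reach is approached as far as the arm can. A call is refused whole if a number of a shift passes 1 or a number of a turn 0.188, either way. A call with a gripper value outside its range is refused whole. The fingers move at their own pace and stop on an object; "squeeze" is the grip in N (left out, the last holds). Time passes only in rows, so rows that do not move let the fingers close. It gives the time, the measured TCP pose, the force and the opening at its end, in the units of the state.
- get_state(): the state, without advancing time (a new reading comes with each control period).
- snapshot(name): name is "scene" or "top" or "wrist"; returns (picture, depth): 480x640x3 uint8, red, green, blue; 480x640 float32, m along the optical axis (not along the pixel's ray), 0 where there is no reading.
- camera_params(name): a dict with "K" (3x3 intrinsics, pixels), "extrinsics" (4x4, takes a point from camera to world coordinates); the wrist camera has in their place "mount" (4x4, takes a point from camera to tool coordinates, whose origin is the TCP and whose axes are the flange's). Camera axes: x right, y down, z forward; pixel columns grow to the right and rows downward; lengths in m; the calibration is good to about 2 mm. The wrist camera is an equidistant fisheye: a pixel r from the principal point sees the ray r / f radians off the axis. A picture is of the moment at which its call begins: read the wrist's pose just before it. camera_params takes no time and is no camera call.
- job_done(): hands the job in, once; it reports no verdict.
The state is a dict: "clock": time; "joints": joint angles; "qvel": joint speeds; "effort": joint torques, N m; "position": TCP position; "tool_rot": TCP orientation; "wrist_force": force on the tool from outside, world axes, zero at the start; "torque": the same for the moment, N m; "opening": finger opening in m.
Only numpy, scipy, OpenCV 4.12 (cv2) and the standard library are available. Lean on these libraries where they do the work, as an engineer would, in place of code of your own. Each camera call takes 0.05 s, during which the arm holds its last target.

## Working session

There is one attempt and no reset: what is moved stays moved. The work goes in short steps, Python scripts to look and compute and a tool call to move; the robot and the scene stay as the last step left them, time stands still between calls to the robot, and variables do not carry over. Pictures are saved under pics/ and viewed, and the job is handed in when it is done.

Besides the shell and the picture viewer there is one more tool, called by a JSON object that holds its "method" and its "body", one argument or row to a line. carry_out: Moves the arm, as the interface text tells. Its arguments: {"type":"object","properties":{"slide":{"type":"array","items":{"type":"array","items":{"type":"number"}}},"roll":{"type":"array","items":{"type":"number"}},"fingers":{"type":"array","items":{"type":"number"}},"squeeze":{"type":"number"}},"required":["slide","roll","fingers"]}

```bash
mkdir -p pics; ls; cat > h.py <<'E'
from cell import *
import numpy as np, cv2
def snap(cam,name):
    p,d=snapshot(cam); cv2.imwrite(f'pics/{name}.png',p[:,:,::-1]); np.save(f'pics/{name}.npy',d); return p,d
E
python3 - <<'E'
from h import *
np.set_printoptions(precision=4,suppress=True)
print(get_state())
for c in("scene","top"):
    snap(c,c+"0"); print(camera_params(c))
print(camera_params("wrist"))
E
```

```text
pics
{'clock': 0.0, 'joints': array([-1.4273,  0.3812,  1.2983,  0.    ,  1.4636, -0.2153]), 'qvel': array([-0.0009, -0.0006,  0.0002, -0.0007, -0.0008,  0.001 ]), 'effort': array([ -0.0011, -43.7933, -22.4559,   0.0712,   0.0353,  -0.0001]), 'position': array([ 0.1931, -0.5148,  0.3021]), 'tool_rot': array([-3.0897, -0.5604, -0.0001]), 'wrist_force': array([ 0.6982, -0.2191, -1.0946]), 'torque': array([ 0.0214,  0.0043, -0.0059]), 'opening': 0.08791291609007296}
{'K': array([[564.3111,   0.    , 314.5309],
       [  0.    , 564.3111, 246.1687],
       [  0.    ,   0.    ,   1.    ]]), 'extrinsics': array([[-0.7251,  0.504 , -0.4694,  1.0887],
       [ 0.6884,  0.5121, -0.5137,  0.47  ],
       [-0.0185, -0.6956, -0.7182,  0.8419],
       [ 0.    ,  0.    ,  0.    ,  1.    ]])}
{'K': array([[445.6001,   0.    , 320.3467],
       [  0.    , 445.6001, 240.4346],
       [  0.    ,   0.    ,   1.    ]]), 'extrinsics': array([[-0.0181, -0.9861,  0.1651,  0.4501],
       [-0.9998,  0.0186,  0.0014, -0.0443],
       [-0.0044, -0.165 , -0.9863,  1.0235],
       [ 0.    ,  0.    ,  0.    ,  1.    ]])}
{'K': array([[371.6483,   0.    , 318.6304],
       [  0.    , 371.6483, 235.322 ],
       [  0.    ,   0.    ,   1.    ]]), 'mount': array([[ 0.0002, -0.9477, -0.3192,  0.0832],
       [ 1.    ,  0.0001,  0.0001,  0.0011],
       [-0.0001, -0.3192,  0.9477, -0.0819],
       [ 0.    ,  0.    ,  0.    ,  1.    ]])}
```

View pics/scene0.png

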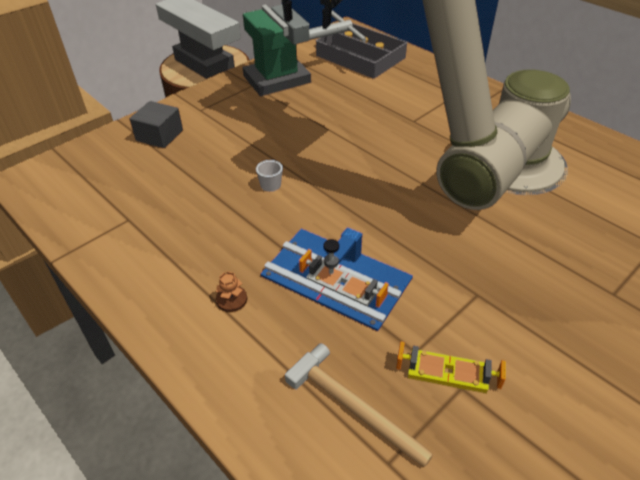

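View pics/top0.png

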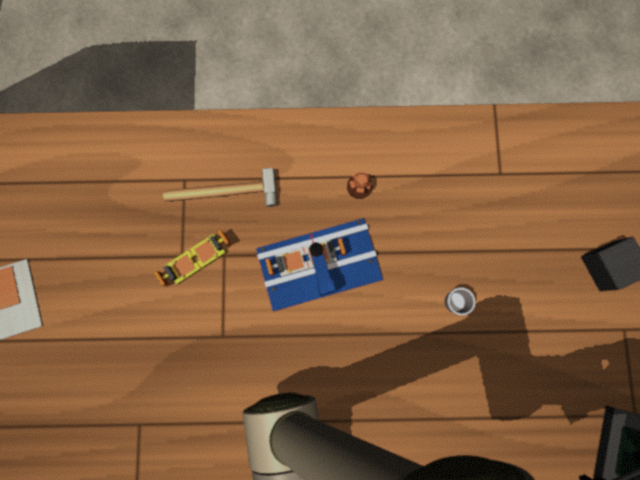

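Candidates: the steel sled in the blue fixture (top ≈ (305,257), scene ≈ (343,280)), and the yellow look-alike (top ≈ (195,258), scene ≈ (450,370)). I choose the one in the fixture and will check it in a close crop.

```bash
cat >> h.py <<'E'
def ray(cam,uv):
    P=camera_params(cam);K=P['K'];T=P['extrinsics']
    d=np.array([(uv[0]-K[0,2])/K[0,0],(uv[1]-K[1,2])/K[1,1],1.]);return T[:3,3],T[:3,:3]@d
def onz(cam,uv,z):
    o,d=ray(cam,uv);return o+d*(z-o[2])/d[2]
def proj(cam,p):
    P=camera_params(cam);K=P['K'];T=np.linalg.inv(P['extrinsics']);q=T[:3,:3]@p+T[:3,3];q=K@q;return q[:2]/q[2]
def tri(a,b):
    (o1,d1),(o2,d2)=a,b
    A=np.stack([d1,-d2],1);s=np.linalg.lstsq(A,o2-o1,rcond=None)[0]
    p,q=o1+s[0]*d1,o2+s[1]*d2;return (p+q)/2,np.linalg.norm(p-q)
E
python3 - <<'E'
from h import *
t=cv2.imread('pics/top0.png');s=cv2.imread('pics/scene0.png')
a=cv2.resize(t[210:320,240:400],None,fx=5,fy=5,interpolation=cv2.INTER_CUBIC);cv2.imwrite('pics/topc.png',a)
b=cv2.resize(s[220:335,250:425],None,fx=4.5,fy=4.5,interpolation=cv2.INTER_CUBIC);cv2.imwrite('pics/scenec.png',b)
hsv=cv2.cvtColor(t,cv2.COLOR_BGR2HSV)
m=cv2.inRange(hsv,(100,120,40),(125,255,255));
n,l,st,c=cv2.connectedComponentsWithStats(m)
c,_=cv2.findContours(m,cv2.RETR_EXTERNAL,cv2.CHAIN_APPROX_NONE)
pts=np.vstack([k for k in c if cv2.contourArea(k)>30])
h=cv2.convexHull(pts);print(cv2.approxPolyDP(h,4,True)[:,0])
W=np.array([onz('top',p,.01)[:2] for p in pts[:,0].astype(float)],np.float32)
r=cv2.minAreaRect(W);print(r)
E
```

```text
[[381 278]
 [273 309]
 [261 260]
 [266 246]
 [356 221]
 [368 234]]
((0.5664382576942444, -0.03868839144706726), (0.14575611054897308, 0.2562226355075836), 14.891582489013672)
```

View pics/topc.png

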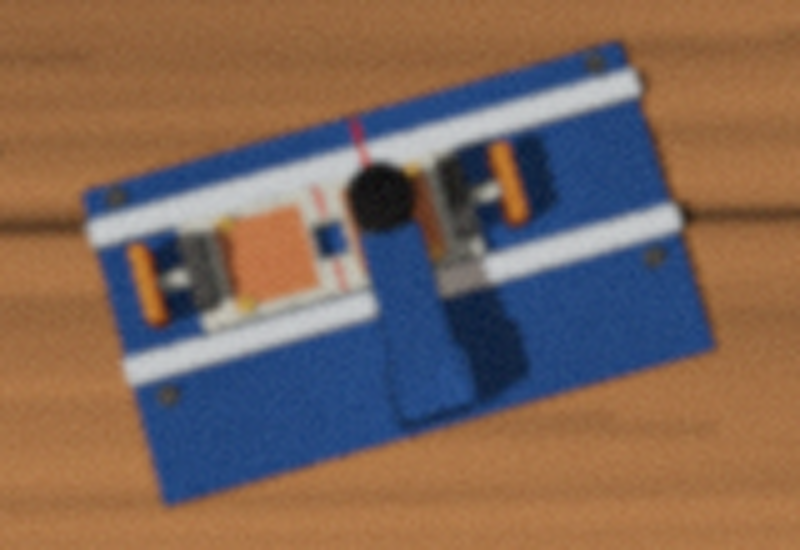

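View pics/scenec.png

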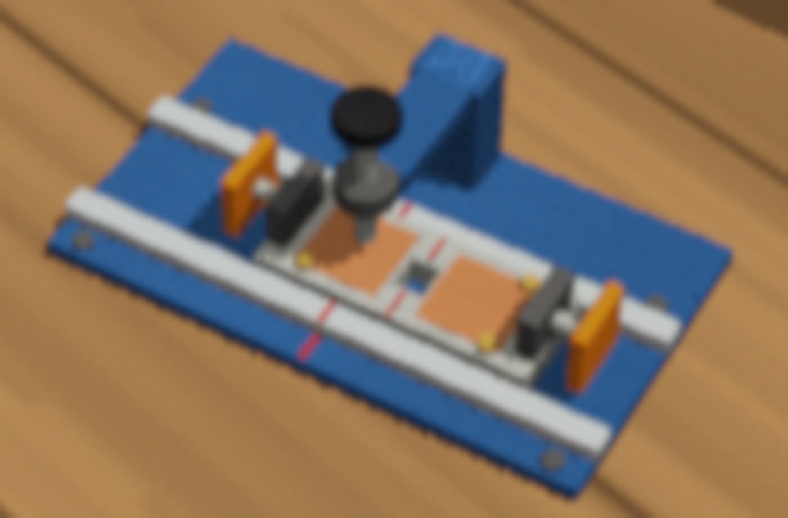

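```bash
python3 - <<'E'
from h import *
np.set_printoptions(precision=4,suppress=True)
T=lambda x,y:np.array([240+(x+.5)/5-.5,210+(y+.5)/5-.5])
S=lambda x,y:np.array([250+(x+.5)/4.5-.5,220+(y+.5)/4.5-.5])
pairs={'far+y':((83,188),(575,493)),'far-y':((622,42),(47,245)),'near-y':((715,348),(230,40)),'near+y':((165,505),(732,255)),
'knob':((382,194),(366,112)),'lineF':((318,188),(393,312)),'lineN':((345,288),(437,245)),'markfar':((352,122),(302,357)),
'faceLtop':((147,285),(600,330)),'faceR':((508,183),(249,183))}
R={}
for k,(a,b) in pairs.items():
    p,e=tri(ray('top',T(*a)),ray('scene',S(*b)));R[k]=p
    print(k,p,'gap',round(e,4),'z01 top',onz('top',T(*a),.01)[:2],'scene',onz('scene',S(*b),.01)[:2])
for cam,F,i in(('top',T,0),('scene',S,1)):
    c=[onz(cam,F(*pairs[k][i]),.01)[:2] for k in('far+y','far-y','near-y','near+y')]
    c=np.array(c); C=c.mean(0); ydir=(c[0]+c[3]-c[1]-c[2]); print(cam,C,np.linalg.norm(ydir)/2,np.linalg.norm(c[0]+c[1]-c[2]-c[3])/2)
    y=ydir/np.linalg.norm(ydir);x=np.array([y[1],-y[0]]); print('yaw',np.degrees(np.arctan2(-y[0],y[1])),'mark',C+.02*x)
    print('knob at z.112',onz(cam,F(*pairs['knob'][i]),.112))
    for k in('lineF','lineN'): print(k,(onz(cam,F(*pairs[k][i]),.024)[:2]-C-.02*x)@np.array([x,y]).T)
E
```

```text
far+y [0.6071 0.1046 0.01  ] gap 0.001 z01 top [0.6068 0.105 ] scene [0.6074 0.1042]
far-y [ 0.6719 -0.1462  0.007 ] gap 0.0016 z01 top [ 0.6707 -0.1453] scene [ 0.6738 -0.1448]
near-y [ 0.5286 -0.1836  0.0085] gap 0.0019 z01 top [ 0.5278 -0.1827] scene [ 0.5301 -0.1833]
near+y [0.4626 0.0667 0.0069] gap 0.0023 z01 top [0.4619 0.0673] scene [0.4658 0.0674]
knob [ 0.5868 -0.0343  0.1111] gap 0.0014 z01 top [ 0.6014 -0.0326] scene [ 0.5177 -0.1048]
lineF [ 0.6022 -0.0036  0.0255] gap 0.0004 z01 top [ 0.6047 -0.0032] scene [ 0.5929 -0.0124]
lineN [ 0.5585 -0.017   0.0215] gap 0.0046 z01 top [ 0.5583 -0.015 ] scene [ 0.5525 -0.0257]
markfar [ 0.6364 -0.0205  0.01  ] gap 0.0033 z01 top [ 0.6353 -0.0193] scene [ 0.6374 -0.0218]
faceLtop [0.5582 0.0714 0.0414] gap 0.0009 z01 top [0.5614 0.0755] scene [0.5376 0.0554]
faceR [ 0.6019 -0.0901  0.0373] gap 0.0019 z01 top [ 0.6054 -0.0906] scene [ 0.5859 -0.1099]
top [ 0.5668 -0.0389] 0.25846255076994956 0.14870013830139492
yaw 14.555636356878944 mark [ 0.5862 -0.0339]
knob at z.112 [ 0.5862 -0.0338  0.112 ]
lineF [0.0235 0.0251]
lineN [-0.0237  0.0253]
scene [ 0.5693 -0.0391] 0.25824792966937266 0.14757623904394077
yaw 14.671406796591802 mark [ 0.5886 -0.0341]
knob at z.112 [ 0.5878 -0.0343  0.112 ]
lineF [0.0198 0.0256]
lineN [-0.022  0.023]
```

The crop confirms the steel sled with copper blanks in the blue fixture. Its red line is about 25 mm to the left (+y) of the mark, which sits at about (0.587, -0.034) with a yaw of 14.6°. Next I turn the tool so that its x lies along the slideway.

{"method": "carry_out", "body": {
  "slide": [
    [0,0,0],
    [0,0,0],
    [0,0,0],
    [0,0,0],
    [0,0,0],
    [0,0,0],
    [0,0,0],
    [0,0,0]
  ],
  "roll": [-0.183,-0.183,-0.183,-0.183,-0.183,-0.183,-0.183,-0.183],
  "fingers": [0,0,0,0,0,0,0,0],
  "squeeze": 20
}}

```text
clock: 1.1
position: [0.1931, -0.5149, 0.3024]
tool_rot: [-1.917, -2.488, -0.001]
wrist_force: [0.3, -0.7, 0.4]
opening: 0.0105
```

{"method": "carry_out", "body": {
  "slide": [
    [0.9,0.9,0],
    [0.95,0.95,0],
    [0.95,0.95,0],
    [0.95,0.95,0],
    [0.95,0.95,0],
    [0.95,0.95,0],
    [0.95,0.95,0],
    [0.95,0.95,0]
  ],
  "roll": [0,0,0,0,0,0,0,0],
  "fingers": [0,0,0,0,0,0,0,0]
}}

```text
clock: 2.1
position: [0.3292, -0.284, 0.3025]
tool_rot: [-1.924, -2.482, -0.0]
wrist_force: [0.0, -0.1, -0.5]
opening: 0.0005
```

{"method": "carry_out", "body": {
  "slide": [
    [0.95,0.95,0],
    [0.95,0.95,0],
    [0.95,0.95,0],
    [0.95,0.95,0],
    [0.95,0.95,0],
    [0.95,0.95,0],
    [0.95,0.95,0],
    [0.95,0.95,0]
  ],
  "roll": [0,0,0,0,0,0,0,0],
  "fingers": [0,0,0,0,0,0,0,0]
}}

```text
clock: 3.1
position: [0.4658, -0.0527, 0.3025]
tool_rot: [-1.924, -2.483, 0.0]
wrist_force: [-0.1, -0.4, -0.3]
opening: 0.0006
```

{"method": "carry_out", "body": {
  "slide": [
    [0,0.97,0],
    [0,0.97,0],
    [0,0.97,0],
    [0,0.97,0],
    [0,0.97,0],
    [0,0,0]
  ],
  "roll": [0,0,0,0,0,0],
  "fingers": [0,0,0,0,0,0]
}}

```text
clock: 3.85
position: [0.5835, -0.0232, 0.3018]
tool_rot: [-1.923, -2.483, 0.001]
wrist_force: [0.1, -0.4, -1.1]
opening: 0.0006
```

```bash
cat >> h.py <<'E'
from scipy.spatial.transform import Rotation as Rn
def wpose():
    s=get_state();T=np.eye(4);T[:3,:3]=Rn.from_rotvec(s['tool_rot']).as_matrix();T[:3,3]=s['position'];return T
def wray(T,uv):
    P=camera_params('wrist');K=P['K'];C=T@P['mount']
    a=np.array([(uv[0]-K[0,2])/K[0,0],(uv[1]-K[1,2])/K[1,1]]);r=np.linalg.norm(a)
    d=np.array([*(np.sin(r)*a/max(r,1e-9)),np.cos(r)]);return C[:3,3],C[:3,:3]@d
def wonz(T,uv,z):
    o,d=wray(T,uv);return o+d*(z-o[2])/d[2]
E
python3 - <<'E'
from h import *
T=wpose();np.save('pics/w1T.npy',T);print(T.round(4))
p,d=snap('wrist','w1')
E
```

```text
[[-2.502e-01  9.682e-01 -1.200e-03  5.835e-01]
 [ 9.682e-01  2.502e-01  3.000e-04 -2.320e-02]
 [ 6.000e-04 -1.100e-03 -1.000e+00  3.018e-01]
 [ 0.000e+00  0.000e+00  0.000e+00  1.000e+00]]
```

View pics/w1.png

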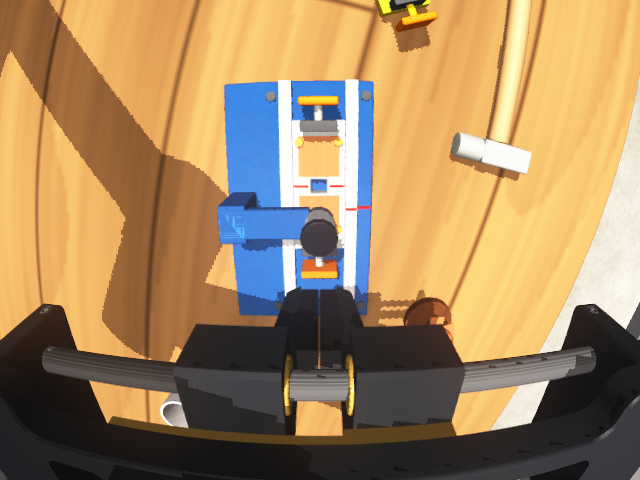

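The wrist view shows the sled's red line at about row 186 and its window at (318,186). The far-rail mark is at (358,208), the left buffer at (318,100), the right buffer at (319,269) and the knob at (318,238).

```bash
python3 - <<'E'
from h import *
np.set_printoptions(precision=4,suppress=True)
T=np.load('pics/w1T.npy');im=cv2.imread('pics/w1.png')
cv2.imwrite('pics/w1c.png',cv2.resize(im[75:320,215:385],None,fx=2.4*1,fy=2.4,interpolation=cv2.INTER_CUBIC))
h=cv2.cvtColor(im,cv2.COLOR_BGR2HSV)
m=cv2.inRange(h,(172,120,80),(180,255,255))|cv2.inRange(h,(0,150,80),(5,255,255))
m[:150]=0;m[220:]=0;m[:,:285]=0;m[:,380:]=0
n,l,st,c=cv2.connectedComponentsWithStats(m)
M=np.array([.587,-.034]);a=np.radians(14.6);X=np.array([np.cos(a),np.sin(a)]);Y=np.array([-np.sin(a),np.cos(a)])
f=lambda p:np.array([(p[:2]-M)@X,(p[:2]-M)@Y])
for i in range(1,n):
    if st[i,4]>4: print(c[i],st[i],[f(wonz(T,c[i],z)) for z in(.010,.018,.024)])
print('tool in fixture',f(T[:3,3]),'yaw',np.degrees(np.arctan2(T[1,1],T[0,1])))
for nm,uv,z in(('cornerFL',(225,85),.01),('cornerRL',(373,82),.01),('knob',(318.5,238.5),.112),('bufL',(318,97),.052),('bufLb',(318,105),.052)): print(nm,wonz(T,uv,z)[:2],f(wonz(T,uv,z)))
# rails far edges direction
for uv in((284,82),(288,315),(346,80),(357.5,82)): print(uv,f(wonz(T,uv,.018)))
E
```

```text
[301. 186.] [295 186  13   1  13] [array([-0.019,  0.021]), array([-0.0186,  0.0226]), array([-0.0183,  0.0237])]
[336. 186.] [330 186  13   1  13] [array([0.0168, 0.021 ]), array([0.0165, 0.0225]), array([0.0162, 0.0237])]
[363.5 207. ] [358 206  12   3  36] [array([ 0.0458, -0.0011]), array([0.0448, 0.0009]), array([0.044 , 0.0024])]
[350.5 209. ] [346 209  10   1  10] [array([ 0.0322, -0.0033]), array([ 0.0315, -0.0013]), array([0.031 , 0.0003])]
tool in fixture [-0.0007  0.0113] yaw 14.487198515924451
cornerFL [0.4635 0.0649] [-0.0946  0.1269]
cornerRL [0.6061 0.1028] [0.053  0.1275]
knob [ 0.5862 -0.0347] [-0.0009 -0.0005]
bufL [0.5582 0.0715] [-0.0013  0.1094]
bufLb [0.56   0.0646] [-0.0013  0.1022]
(284, 82) [-0.0341  0.1263]
(288, 315) [-0.0361 -0.1253]
(346, 80) [0.0256 0.128 ]
(357.5, 82) [0.0367 0.1263]
```

View pics/w1c.png

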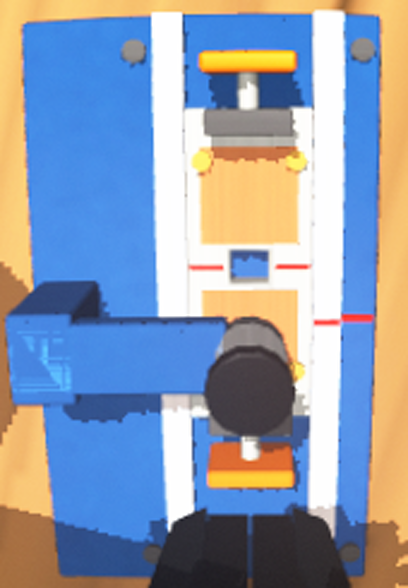

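{"method": "carry_out", "body": {
  "slide": [
    [0.92,0,0],
    [0.92,0,0],
    [0.92,0,0],
    [0.92,0,0],
    [0.92,0,0],
    [0.92,0,0],
    [0,0,0.9],
    [0,0,0.9]
  ],
  "roll": [0,0,0,0,0,0,0,0],
  "fingers": [0,0,0,0,0,0,0,0]
}}

```text
clock: 4.9
position: [0.5473, 0.1119, 0.2578]
tool_rot: [1.922, 2.484, 0.001]
wrist_force: [0.7, 0.2, -0.5]
opening: 0.0003
```

{"method": "carry_out", "body": {
  "slide": [
    [0,0,0.95],
    [0,0,0.95],
    [0,0,0.95],
    [0,0,0.95],
    [0,0,0.9],
    [0,0,0.9],
    [0,0,0.9],
    [0,0,0]
  ],
  "roll": [0,0,0,0,0,0,0,0],
  "fingers": [0,0,0,0,0,0,0,0]
}}

```text
clock: 5.9
position: [0.5472, 0.1112, 0.0946]
tool_rot: [-1.922, -2.482, 0.002]
wrist_force: [0.5, 0.6, 0.0]
opening: 0.0002
```

```bash
cat >> h.py <<'E'
M=np.array([.5862,-.0348]);_a=np.radians(14.5);X=np.array([np.cos(_a),np.sin(_a)]);Y=np.array([-np.sin(_a),np.cos(_a)])
f=lambda p:np.array([(p[:2]-M)@X,(p[:2]-M)@Y])
def rep():
    s=get_state();w=s['wrist_force'][:2];print('t',round(s['clock'],2),'fix xy',f(s['position']).round(4),'z',s['position'][2].round(4),'Fx,Fy',(w@X).round(2),(w@Y).round(2),'Fz',s['wrist_force'][2].round(2))
E
python3 - <<'E'
from h import *
rep()
snap('top','t2');snap('scene','s2');rep()
a=cv2.imread('pics/t2.png')[190:330,220:400];b=cv2.imread('pics/s2.png')[200:360,230:440]
a=cv2.resize(a,(630,490),interpolation=cv2.INTER_CUBIC);cv2.imwrite('pics/t2c.png',a);cv2.imwrite('pics/s2c.png',cv2.resize(b,(735,560),interpolation=cv2.INTER_CUBIC))
E
```

```text
t 5.9 fix xy [-0.0012  0.1511] z 0.0946 Fx,Fy 0.68 0.47 Fz 0.0
t 6.0 fix xy [-0.0002  0.1505] z 0.0962 Fx,Fy -0.27 0.26 Fz -0.11
```

View pics/s2c.png

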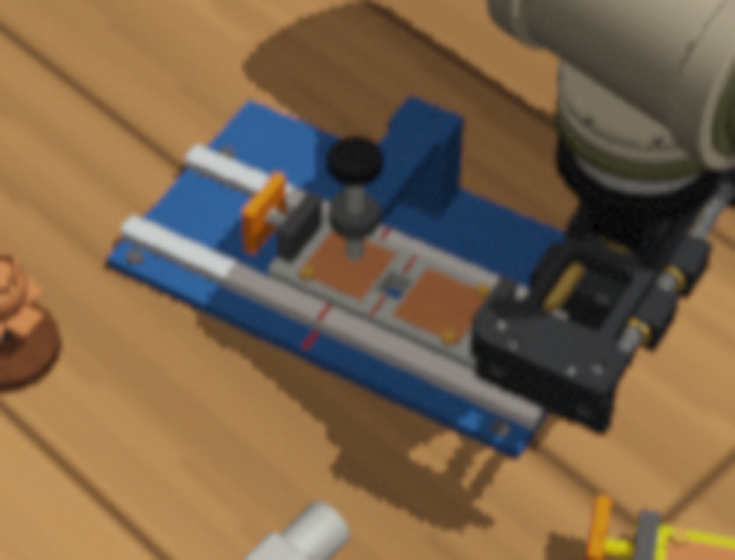

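{"method": "carry_out", "body": {
  "slide": [
    [-0.4,0,0],
    [-0.4,0,0],
    [-0.2,0,0],
    [-0.2,0,0],
    [-0.2,0,0],
    [-0.2,0,0],
    [-0.2,0,0],
    [0,0,0]
  ],
  "roll": [0,0,0,0,0,0,0,0],
  "fingers": [0,0,0,0,0,0,0,0]
}}

```text
clock: 7.0
position: [0.5596, 0.0672, 0.0955]
tool_rot: [-1.924, -2.482, -0.002]
wrist_force: [-2.1, 8.1, 3.7]
opening: 0.0001
```

```bash
python3 - <<'E'
from h import *
rep();T=wpose();np.save('pics/w3T.npy',T);snap('wrist','w3');snap('scene','s3');rep()
b=cv2.imread('pics/s3.png')[220:340,250:430]
cv2.imwrite('pics/s3c.png',cv2.resize(b,(720,480),interpolation=cv2.INTER_CUBIC))
E
```

```text
t 7.0 fix xy [-0.0002  0.1054] z 0.0955 Fx,Fy -0.04 8.34 Fz 3.68
t 7.1 fix xy [-0.0003  0.1056] z 0.0955 Fx,Fy 0.64 7.31 Fz 4.46
```

View pics/s3c.png

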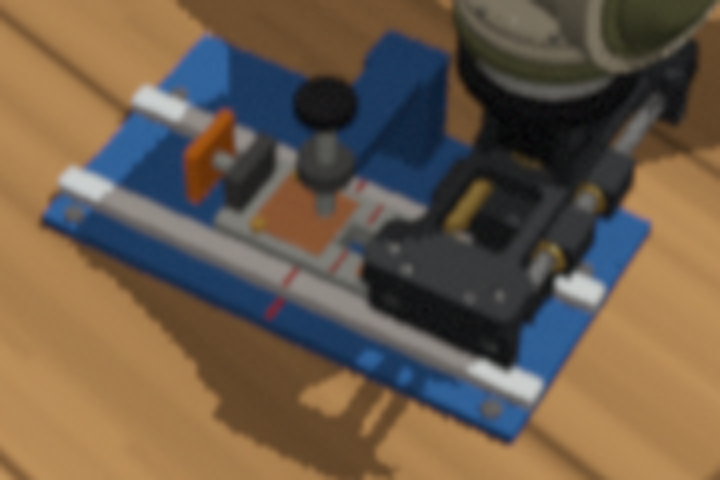

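View pics/w3.png

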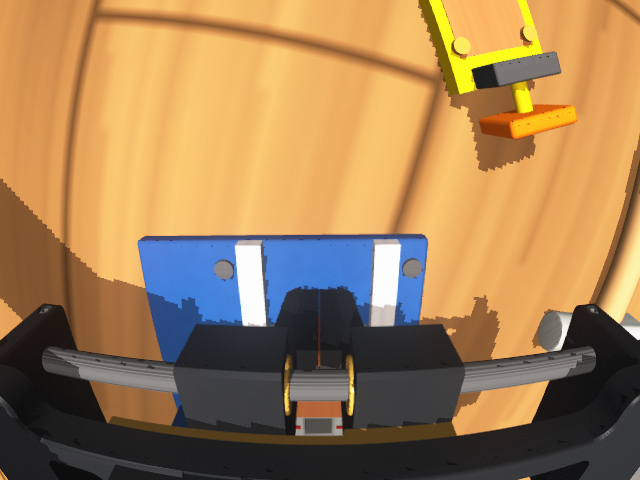

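```bash
cat >> h.py <<'E'
def redlines(name,cam='scene',box=(300,350,255,305)):
    im=cv2.imread(f'pics/{name}.png');h=cv2.cvtColor(im,cv2.COLOR_BGR2HSV).astype(int);b,g,r=[im[...,i].astype(int) for i in range(3)]
    m=((r-g>45)&(r-b>25)&((h[...,0]>=168)|(h[...,0]<=3))).astype(np.uint8)
    k=np.zeros_like(m);k[box[2]:box[3],box[0]:box[1]]=1;m*=k
    n,l,st,c=cv2.connectedComponentsWithStats(m,connectivity=8)
    for i in range(1,n):
        if st[i,4]>=2: print(name,c[i].round(1),st[i,4],'z10',f(onz(cam,c[i],.01)).round(4),'z18',f(onz(cam,c[i],.018)).round(4),'z24',f(onz(cam,c[i],.024)).round(4))
E
python3 - <<'E'
from h import *
for n in('scene0','s2','s3'): redlines(n)
E
```

```text
scene0 [339.3 266.3] 3 z10 [-0.0405 -0.0054] z18 [-0.0342 -0.0019] z24 [-0.0295  0.0008]
scene0 [322.2 288.4] 5 z10 [ 0.0255 -0.0049] z18 [ 0.0311 -0.0013] z24 [0.0354 0.0013]
scene0 [318.8 295.8] 6 z10 [ 0.0443 -0.0008] z18 [0.0498 0.0027] z24 [0.0539 0.0053]
s2 [318.3 296.3] 7 z10 [ 0.0458 -0.0011] z18 [0.0513 0.0024] z24 [0.0553 0.005 ]
s3 [322. 289.] 3 z10 [ 0.027  -0.0044] z18 [ 0.0326 -0.0009] z24 [0.0368 0.0018]
s3 [318.3 296.3] 7 z10 [ 0.0458 -0.0011] z18 [0.0513 0.0024] z24 [0.0553 0.005 ]
```

```bash
python3 - <<'E'
from h import *
for p in((382,210),(338,268)):
    q=(250+p[0]/4-.4,220+p[1]/4-.4); print(f(onz('scene',q,.024)))
for p in((437,245),(393,312)):
    q=(250+p[0]/4.5-.4,220+p[1]/4.5-.4); print(f(onz('scene',q,.024)))
E
```

```text
[-0.0222772   0.01786685]
[0.02002184 0.01824156]
[-0.0195495   0.02299792]
[0.02218492 0.0257003 ]
```

{"method": "carry_out", "body": {
  "slide": [
    [-0.1,0,0],
    [-0.12,0,0],
    [-0.12,0,0],
    [-0.12,0,0],
    [-0.12,0,0],
    [-0.12,0,0],
    [-0.1,0,0],
    [0,0,0]
  ],
  "roll": [0,0,0,0,0,0,0,0],
  "fingers": [0,0,0,0,0,0,0,0]
}}

```text
clock: 8.1
position: [0.5644, 0.0481, 0.0955]
tool_rot: [-1.923, -2.482, -0.002]
wrist_force: [-0.2, 9.1, 4.6]
opening: 0.0006
```

```bash
python3 - <<'E'
from h import *
rep();snap('scene','s4');rep();redlines('s4')
b=cv2.imread('pics/s4.png')[220:340,250:430]
cv2.imwrite('pics/s4c.png',cv2.resize(b,(720,480),interpolation=cv2.INTER_CUBIC))
E
```

```text
t 8.1 fix xy [-0.0004  0.0858] z 0.0955 Fx,Fy 2.06 8.9 Fz 4.64
t 8.15 fix xy [-0.0004  0.0858] z 0.0955 Fx,Fy 0.14 8.47 Fz 5.1
s4 [321.5 289.5] 2 z10 [ 0.0285 -0.0046] z18 [ 0.0341 -0.001 ] z24 [0.0383 0.0016]
s4 [318.6 296.2] 5 z10 [ 0.0453 -0.0007] z18 [0.0508 0.0028] z24 [0.0549 0.0054]
```

View pics/s4c.png

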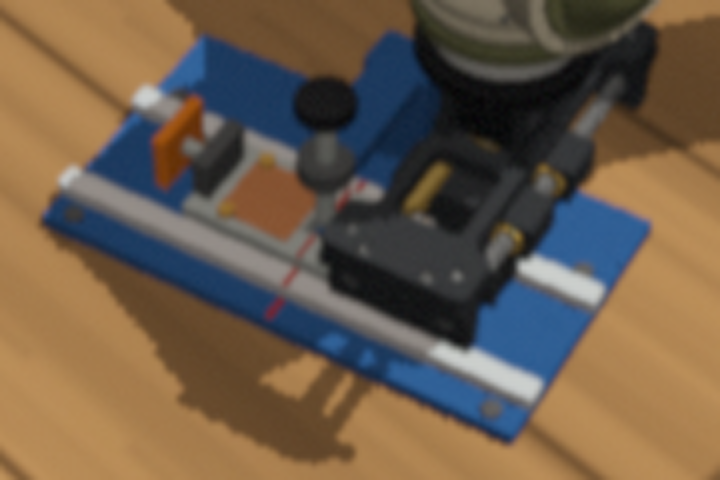

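{"method": "carry_out", "body": {
  "slide": [
    [-0.08,0,0],
    [-0.08,0,0],
    [-0.08,0,0],
    [0,0,0],
    [0,0,0]
  ],
  "roll": [0,0,0,0,0],
  "fingers": [0,0,0,0,0]
}}

```text
clock: 8.78
position: [0.5658, 0.0426, 0.0955]
tool_rot: [-1.923, -2.482, -0.002]
wrist_force: [-2.9, 8.9, 5.6]
opening: 0.0004
```

```bash
python3 - <<'E'
from h import *
rep();snap('scene','s5');rep();redlines('s5')
b=cv2.imread('pics/s5.png')[255:300,280:350]
cv2.imwrite('pics/s5c.png',cv2.resize(b,None,fx=10,fy=10,interpolation=cv2.INTER_CUBIC))
E
```

```text
t 8.78 fix xy [-0.0004  0.08  ] z 0.0955 Fx,Fy -0.54 9.32 Fz 5.64
t 8.82 fix xy [-0.0003  0.08  ] z 0.0955 Fx,Fy 0.83 8.25 Fz 5.1
s5 [318.3 296.3] 7 z10 [ 0.0458 -0.0011] z18 [0.0513 0.0024] z24 [0.0553 0.005 ]
```

View pics/s5c.png

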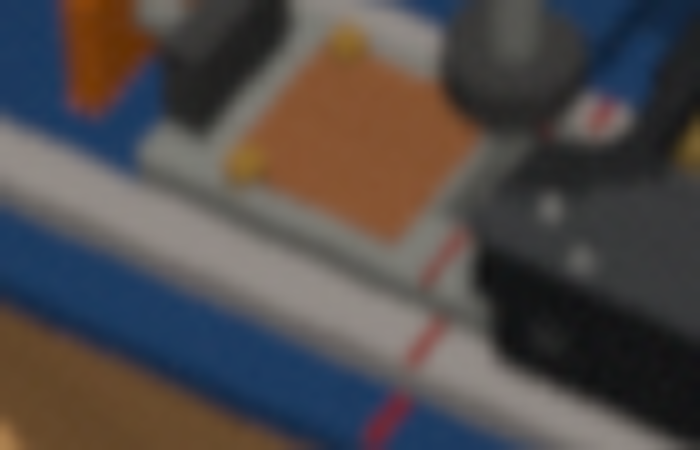

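```bash
python3 - <<'E'
from h import *
for p,z in(((427,282),.024),((463,234),.024),((410,362),.018),((442,322),.018),((374,440),.01),((403,395),.01)):
    q=(280+p[0]/10-.45,255+p[1]/10-.45); print(z,f(onz('scene',q,z)))
E
```

```text
0.024 [ 0.02344479 -0.00585219]
0.024 [ 0.00963095 -0.00622724]
0.018 [ 0.03765374 -0.00098811]
0.018 [ 0.02614059 -0.00092564]
0.01 [ 0.0517534  -0.00038545]
0.01 [ 0.03964841 -0.00142284]
```

Step 1 is met: the sled is about 5 mm past the mark and I am still pushing with about 8.5 N. Now I retract, lift over the knob and go to the right end.

{"method": "carry_out", "body": {
  "slide": [
    [0.4,0,0],
    [0.8,0,0],
    [0,0,-0.92],
    [0,0,-0.92],
    [0,0,-0.92],
    [0,0,-0.92],
    [0,0,-0.92],
    [0,0,0]
  ],
  "roll": [0,0,0,0,0,0,0,0],
  "fingers": [0,0,0,0,0,0,0,0]
}}

```text
clock: 9.82
position: [0.559, 0.0709, 0.2113]
tool_rot: [1.923, 2.481, 0.002]
wrist_force: [-0.0, 0.9, -0.5]
opening: 0.0009
```

{"method": "carry_out", "body": {
  "slide": [
    [-0.95,0,0],
    [-0.95,0,0],
    [-0.95,0,0],
    [-0.95,0,0],
    [-0.95,0,0],
    [-0.95,0,0],
    [-0.95,0,0],
    [-0.95,0,0]
  ],
  "roll": [0,0,0,0,0,0,0,0],
  "fingers": [0,0,0,0,0,0,0,0]
}}

```text
clock: 10.82
position: [0.6064, -0.1151, 0.2102]
tool_rot: [-1.925, -2.483, -0.0]
wrist_force: [-0.1, -0.2, 0.3]
opening: 0.0002
```

{"method": "carry_out", "body": {
  "slide": [
    [-0.95,0,0],
    [-0.95,0,0],
    [0,0,0]
  ],
  "roll": [0,0,0],
  "fingers": [0,0,0]
}}

```text
clock: 11.2
position: [0.6182, -0.1613, 0.2099]
tool_rot: [1.927, 2.481, -0.0]
wrist_force: [-0.2, 0.4, -0.2]
opening: 0.0005
```

```bash
python3 - <<'E'
from h import *
rep();T=wpose();np.save('pics/w6T.npy',T);snap('wrist','w6');snap('scene','s6');rep()
b=cv2.imread('pics/s6.png')[230:320,250:370]
cv2.imwrite('pics/s6c.png',cv2.resize(b,None,fx=6.5,fy=6.5,interpolation=cv2.INTER_CUBIC))
E
```

```text
t 11.2 fix xy [-0.0007 -0.1305] z 0.2099 Fx,Fy -0.13 0.44 Fz -0.2
t 11.3 fix xy [-0.0006 -0.1285] z 0.2101 Fx,Fy -0.41 -0.28 Fz -1.18
```

View pics/w6.png

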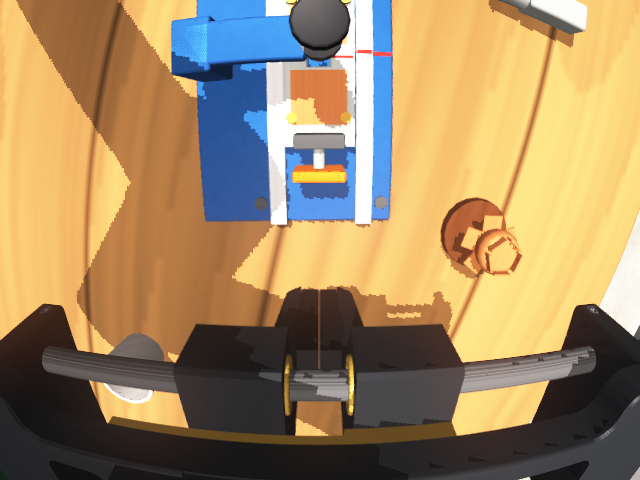

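View pics/s6c.png

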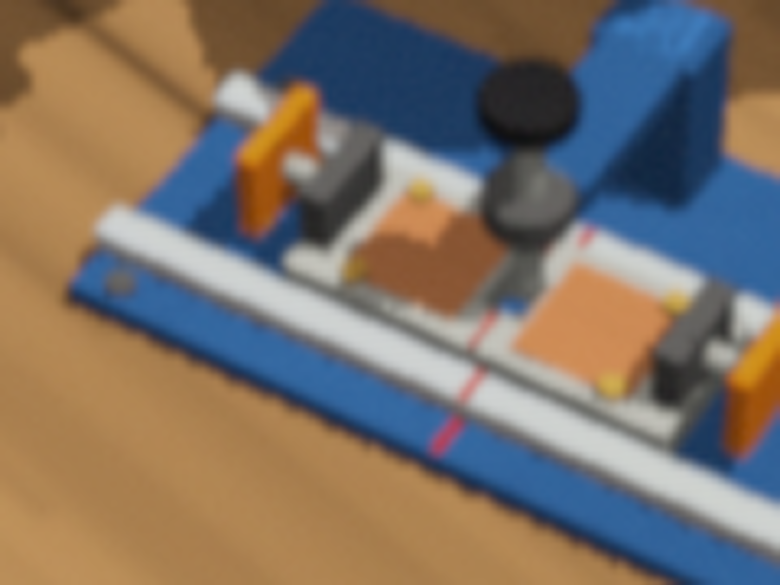

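```bash
python3 - <<'E'
from h import *
im=cv2.imread('pics/w6.png');cv2.imwrite('pics/w6c.png',cv2.resize(im[20:100,280:400],None,fx=6,fy=6,interpolation=cv2.INTER_NEAREST))
for p,z in(((493,316),.024),((475,347),.024),((485,372),.018),((460,402),.018),((436,450),.01),((458,420),.01)):
    q=(250+p[0]/6.5-.42,230+p[1]/6.5-.42); print(z,f(onz('scene',q,z)))
T=np.load('pics/w6T.npy')
print('faceR top z.052',f(wonz(T,(319,180),.052)),f(wonz(T,(319,167),.052)))
E
```

```text
0.024 [ 0.01057883 -0.0066006 ]
0.024 [ 0.02350123 -0.00491274]
0.018 [ 0.02583202 -0.00012315]
0.018 [ 0.03925427 -0.00044935]
0.01 [ 0.0525714  -0.00052726]
0.01 [ 0.03976266 -0.00092613]
faceR top z.052 [-0.00029472 -0.09099186] [-0.00027226 -0.08238752]
```

View pics/w6c.png

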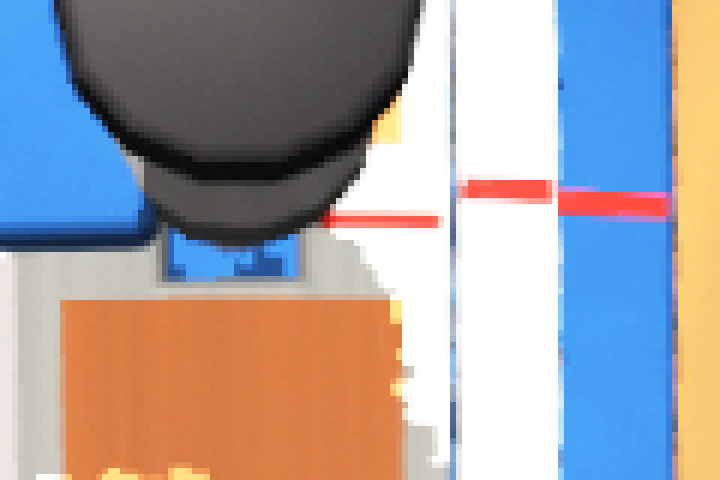

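```bash
python3 - <<'E'
from h import *
T=np.load('pics/w6T.npy')
for p,z in(((380,221),.024),((505,188),.018),((615,203),.01)):
    print(z,f(wonz(T,(280+p[0]/6-.42,20+p[1]/6-.42),z)))
E
```

```text
0.024 [ 0.01675805 -0.00593368]
0.018 [ 0.03222932 -0.00038884]
0.01 [ 0.04699459 -0.00032707]
```

{"method": "carry_out", "body": {
  "slide": [
    [0,0,0.92],
    [0,0,0.92],
    [0,0,0.92],
    [0,0,0.92],
    [0,0,0.9],
    [0,0,0]
  ],
  "roll": [0,0,0,0,0,0],
  "fingers": [0,0,0,0,0,0]
}}

```text
clock: 12.05
position: [0.6173, -0.1584, 0.0946]
tool_rot: [-1.921, -2.481, 0.001]
wrist_force: [-0.1, -0.8, 0.0]
opening: 0.0005
```

{"method": "carry_out", "body": {
  "slide": [
    [0.5,0,0],
    [0.3,0,0],
    [0.15,0,0],
    [0.15,0,0],
    [0.15,0,0],
    [0.12,0,0],
    [0.1,0,0],
    [0,0,0]
  ],
  "roll": [0,0,0,0,0,0,0,0],
  "fingers": [0,0,0,0,0,0,0,0]
}}

```text
clock: 13.05
position: [0.6092, -0.1249, 0.0962]
tool_rot: [1.923, 2.481, -0.001]
wrist_force: [0.7, -7.1, 2.8]
opening: 0.0005
```

```bash
python3 - <<'E'
from h import *
rep();T=wpose();np.save('pics/w7T.npy',T);snap('wrist','w7');snap('scene','s7');rep()
b=cv2.imread('pics/s7.png')[230:320,250:370]
cv2.imwrite('pics/s7c.png',cv2.resize(b,None,fx=6.5,fy=6.5,interpolation=cv2.INTER_CUBIC))
E
```

```text
t 13.05 fix xy [-0.0003 -0.093 ] z 0.0962 Fx,Fy -1.09 -7.1 Fz 2.79
t 13.15 fix xy [-0.0003 -0.093 ] z 0.0962 Fx,Fy -2.0 -6.7 Fz 2.14
```

View pics/s7c.png

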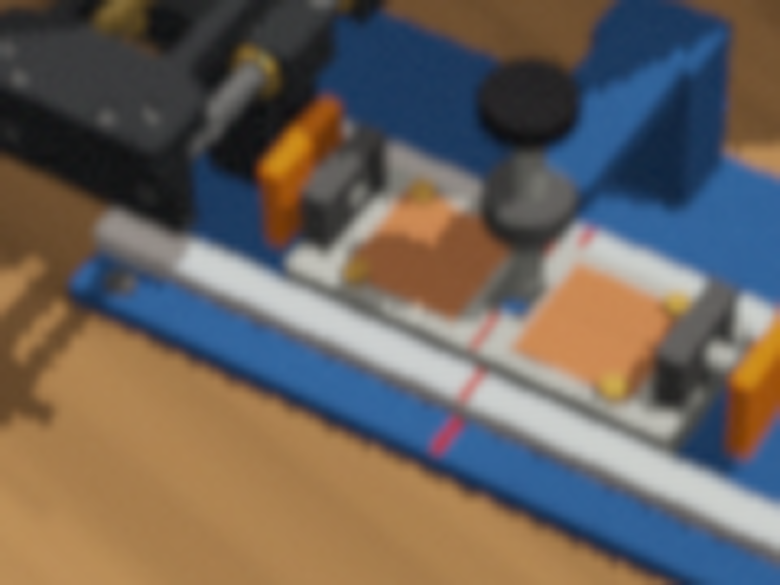

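View pics/w7.png

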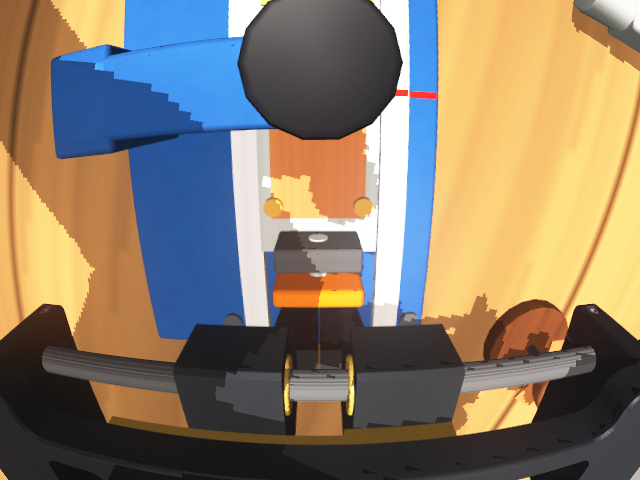

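The wrist view shows the right buffer pressed in at (318,285). In the scene crop the sled line at (485,330) has barely moved. I push on in small steps.

{"method": "carry_out", "body": {
  "slide": [
    [0.06,0,0],
    [0.06,0,0],
    [0.06,0,0],
    [0,0,0],
    [0,0,0]
  ],
  "roll": [0,0,0,0,0],
  "fingers": [0,0,0,0,0]
}}

```text
clock: 13.78
position: [0.6082, -0.1206, 0.0962]
tool_rot: [1.924, 2.48, -0.001]
wrist_force: [0.8, -6.1, 2.1]
opening: 0.0004
```

```bash
python3 - <<'E'
from h import *
rep();snap('scene','s8');rep()
b=cv2.imread('pics/s8.png')[250:300,290:350]
cv2.imwrite('pics/s8c.png',cv2.resize(b,None,fx=12,fy=12,interpolation=cv2.INTER_CUBIC))
E
```

```text
t 13.78 fix xy [-0.0002 -0.0886] z 0.0962 Fx,Fy -0.74 -6.12 Fz 2.13
t 13.82 fix xy [-0.0002 -0.0886] z 0.0962 Fx,Fy 0.04 -5.81 Fz 2.64
```

View pics/s8c.png

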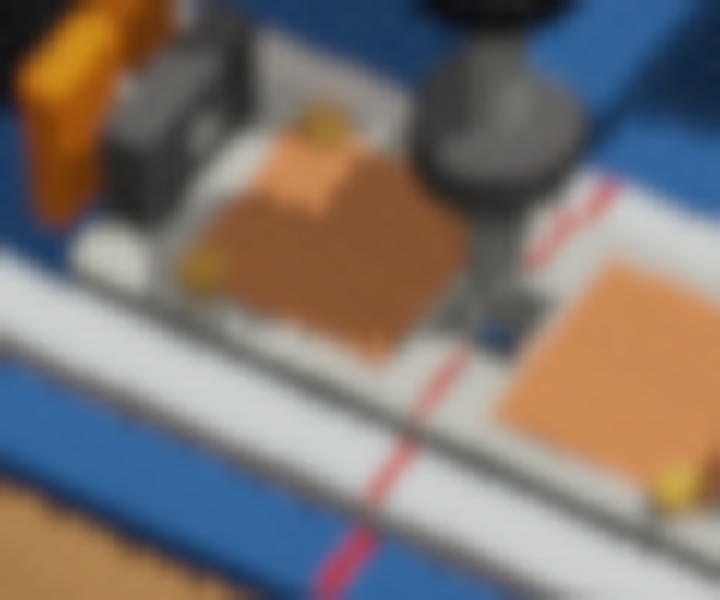

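```bash
python3 - <<'E'
from h import *
for p,z in(((418,410),.024),((462,357),.024),((537,262),.024),((374,496),.018),((408,446),.018),((615,185),.018),((322,590),.01),((366,536),.01)):
    q=(290+p[0]/12-.46,250+p[1]/12-.46); print(z,f(onz('scene',q,z)))
E
```

```text
0.024 [ 0.02339333 -0.00116762]
0.024 [ 0.01036225 -0.00090028]
0.024 [-0.01313728 -0.00094502]
0.018 [ 0.03775745 -0.00057738]
0.018 [ 0.02625512 -0.00132296]
0.018 [-0.03881659 -0.00123567]
0.01 [ 0.05263491 -0.00111634]
0.01 [ 0.0397876  -0.00091422]
```

Scene measures the sled line and the mark both at y = -1.0 mm, so the sled is on the mark. I back off, lift and cross-check with the wrist camera.

{"method": "carry_out", "body": {
  "slide": [
    [-0.4,0,0],
    [-0.8,0,0],
    [0,0,-0.92],
    [0,0,-0.92],
    [0,0,-0.92],
    [0,0,-0.92],
    [0,0,-0.92],
    [0,0,-0.92]
  ],
  "roll": [0,0,0,0,0,0,0,0],
  "fingers": [0,0,0,0,0,0,0,0]
}}

```text
clock: 14.82
position: [0.6151, -0.1495, 0.2341]
tool_rot: [-1.924, -2.481, -0.0]
wrist_force: [-0.1, 0.2, -0.2]
opening: 0.0003
```

{"method": "carry_out", "body": {
  "slide": [
    [0,0,-0.92],
    [0,0,-0.92],
    [0.8,0,0],
    [0,0,0],
    [0,0,0]
  ],
  "roll": [0,0,0,0,0],
  "fingers": [0,0,0,0,0]
}}

```text
clock: 15.45
position: [0.6099, -0.129, 0.2787]
tool_rot: [-1.923, -2.482, 0.001]
wrist_force: [1.0, 0.5, -0.1]
opening: 0.0001
```

```bash
python3 - <<'E'
from h import *
rep();T=wpose();np.save('pics/w9T.npy',T);snap('wrist','w9');snap('scene','s9');rep()
b=cv2.imread('pics/s9.png')[250:300,290:350]
cv2.imwrite('pics/s9c.png',cv2.resize(b,None,fx=12,fy=12,interpolation=cv2.INTER_CUBIC))
im=cv2.imread('pics/w9.png');cv2.imwrite('pics/w9c.png',cv2.resize(im[70:210,250:390],None,fx=4,fy=4,interpolation=cv2.INTER_NEAREST))
E
```

```text
t 15.45 fix xy [-0.0006 -0.0972] z 0.2787 Fx,Fy 1.12 0.26 Fz -0.09
t 15.55 fix xy [-0.0005 -0.0976] z 0.279 Fx,Fy -0.23 -0.12 Fz -0.35
```

View pics/w9c.png

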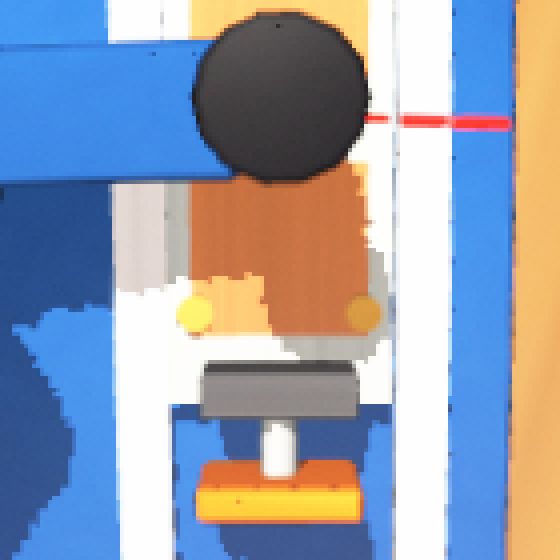

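View pics/s9c.png

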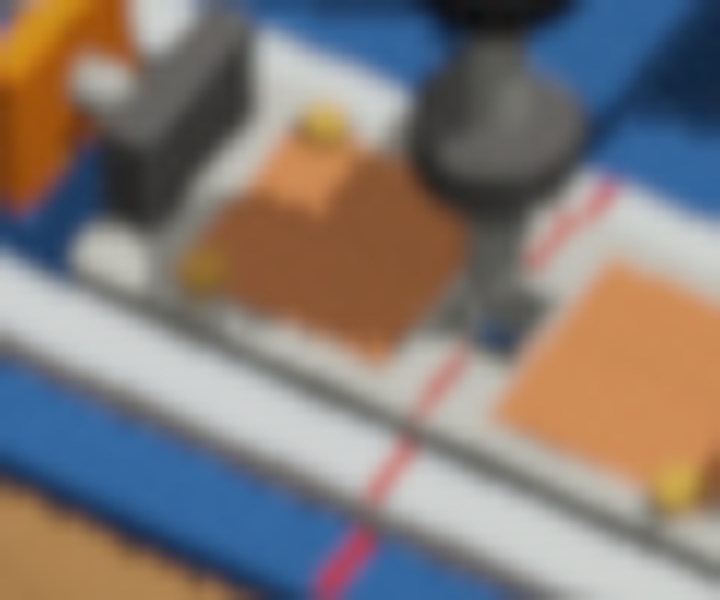

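```bash
python3 - <<'E'
from h import *
T=np.load('pics/w9T.npy')
for p,z in(((377,118),.024),((425,121),.018),((482,123.5),.01),((281,97),.112)):
    q=wonz(T,(250+p[0]/4-.4,70+p[1]/4-.4),z);print(z,f(q),q)
E
```

```text
0.024 [ 0.02149602 -0.00046359] [ 0.60712739 -0.02986665  0.024     ]
0.018 [ 0.0327877  -0.00067934] [ 0.61811343 -0.02724832  0.018     ]
0.01 [ 0.04690143 -0.0005577 ] [ 0.63174714 -0.02359676  0.01      ]
0.112 [ 7.05218693e-05 -9.08675619e-04] [ 0.58649579 -0.03566207  0.112     ]
```

Both views have the sled on the mark to within about 0.3 mm. The knob is at fixture (0, -0.9 mm). Now over the knob and down.

{"method": "carry_out", "body": {
  "slide": [
    [0.9,0.02,0],
    [0.99,0,0],
    [0.98,0,0],
    [0.97,0,0],
    [0,0,0.9],
    [0,0,0.9],
    [0,0,0.9],
    [0,0,0.9]
  ],
  "roll": [0,0,0,0,0,0,0,0],
  "fingers": [0,0,0,0,0,0,0,0]
}}

```text
clock: 16.55
position: [0.5864, -0.035, 0.1893]
tool_rot: [1.924, 2.483, 0.0]
wrist_force: [-0.5, 0.5, 0.7]
opening: 0.0002
```

{"method": "carry_out", "body": {
  "slide": [
    [0,0,0.15],
    [0,0,0.1],
    [0,0,0.1],
    [0,0,0.1],
    [0,0,0.1],
    [0,0,0.1],
    [0,0,0]
  ],
  "roll": [0,0,0,0,0,0,0],
  "fingers": [0,0,0,0,0,0,0]
}}

```text
clock: 17.42
position: [0.5867, -0.0363, 0.1733]
tool_rot: [-1.925, -2.483, 0.0]
wrist_force: [0.3, 0.0, 1.1]
opening: 0.0006
```

```bash
python3 - <<'E'
from h import *
rep();snap('scene','s10');rep()
b=cv2.imread('pics/s10.png')[210:310,260:380]
cv2.imwrite('pics/s10c.png',cv2.resize(b,None,fx=6,fy=6,interpolation=cv2.INTER_CUBIC))
E
```

```text
t 17.43 fix xy [ 0.0001 -0.0015] z 0.1733 Fx,Fy 0.31 -0.07 Fz 1.09
t 17.48 fix xy [ 0.0001 -0.0015] z 0.1734 Fx,Fy -0.73 0.54 Fz -0.27
```

View pics/s10c.png

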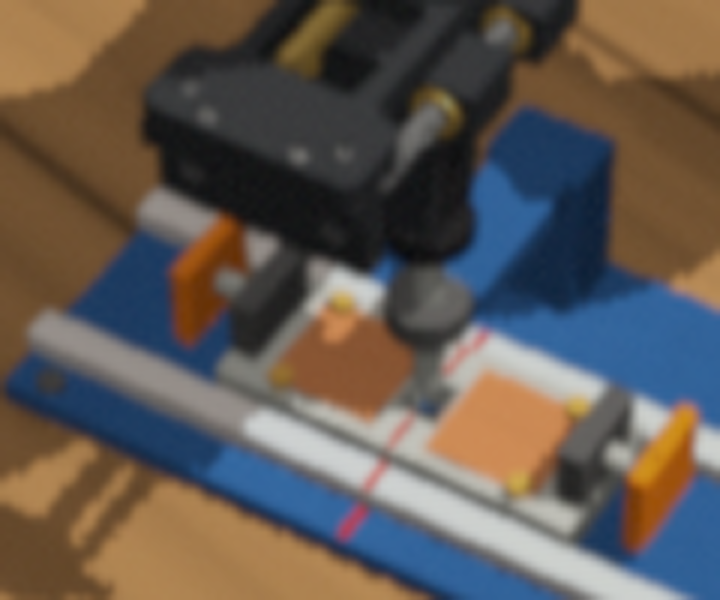

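{"method": "carry_out", "body": {
  "slide": [
    [0,0,0.08],
    [0,0,0.08],
    [0,0,0.08],
    [0,0,0.08],
    [0,0,0]
  ],
  "roll": [0,0,0,0,0],
  "fingers": [0,0,0,0,0]
}}

```text
clock: 18.1
position: [0.5866, -0.0362, 0.1652]
tool_rot: [-1.924, -2.483, 0.0]
wrist_force: [0.7, -0.2, -0.6]
opening: 0.0007
```

```bash
python3 -c "
from h import *
rep()"
```

```text
t 18.1 fix xy [ 0.0001 -0.0015] z 0.1652 Fx,Fy 0.61 -0.34 Fz -0.58
```

{"method": "carry_out", "body": {
  "slide": [
    [0,0,0.1],
    [0,0,0.1],
    [0,0,0.1],
    [0,0,0.1],
    [0,0,0]
  ],
  "roll": [0,0,0,0,0],
  "fingers": [0,0,0,0,0]
}}

```text
clock: 18.73
position: [0.5866, -0.0362, 0.1552]
tool_rot: [-1.925, -2.483, 0.0]
wrist_force: [-0.9, 0.3, -0.7]
opening: 0.0002
```

```bash
python3 - <<'E'
from h import *
rep();snap('scene','s11');rep()
b=cv2.imread('pics/s11.png')[210:310,260:380]
cv2.imwrite('pics/s11c.png',cv2.resize(b,None,fx=6,fy=6,interpolation=cv2.INTER_CUBIC))
E
```

```text
t 18.73 fix xy [ 0.0001 -0.0015] z 0.1552 Fx,Fy -0.82 0.49 Fz -0.7
t 18.77 fix xy [ 0.0001 -0.0014] z 0.1553 Fx,Fy -0.22 0.7 Fz -0.21
```

View pics/s11c.png

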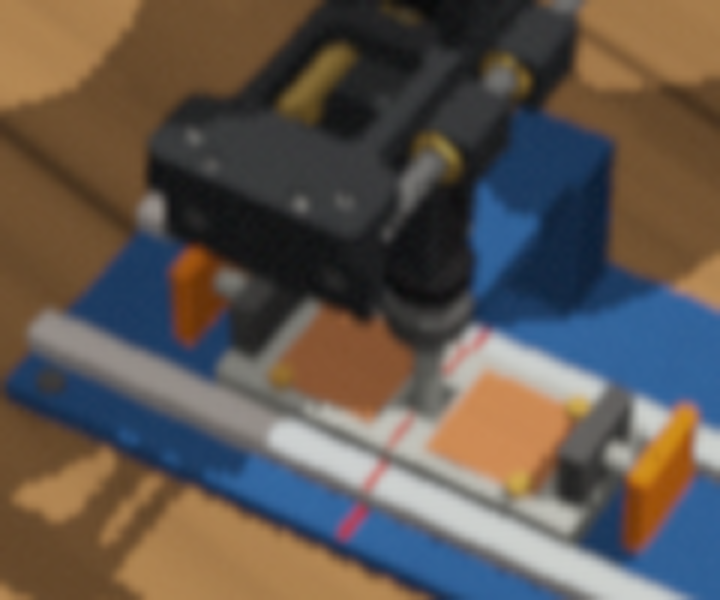

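The knob has gone down and the pin has entered the window at about (428,390). I finish slowly, by force.

{"method": "carry_out", "body": {
  "slide": [
    [0,0,0.06],
    [0,0,0.06],
    [0,0,0.04],
    [0,0,0]
  ],
  "roll": [0,0,0,0],
  "fingers": [0,0,0,0]
}}

```text
clock: 19.27
position: [0.5867, -0.0362, 0.1517]
tool_rot: [1.924, 2.483, 0.0]
wrist_force: [-0.9, -0.3, 4.2]
opening: 0.0005
```

{"method": "carry_out", "body": {
  "slide": [
    [0,0,0.04],
    [0,0,0]
  ],
  "roll": [0,0],
  "fingers": [0,0]
}}

```text
clock: 19.52
position: [0.5868, -0.0362, 0.1507]
tool_rot: [1.924, 2.483, 0.0]
wrist_force: [-0.5, 0.1, 5.0]
opening: 0.0005
```

{"method": "carry_out", "body": {
  "slide": [
    [0,0,0.04],
    [0,0,0],
    [0,0,0]
  ],
  "roll": [0,0,0],
  "fingers": [0,0,0]
}}

```text
clock: 19.9
position: [0.5868, -0.0362, 0.1499]
tool_rot: [1.924, 2.483, 0.0]
wrist_force: [-1.3, 0.1, 7.6]
opening: 0.0003
```

{"method": "carry_out", "body": {
  "slide": [
    [0,0,-0.2],
    [0,0,-0.9],
    [0,0,-0.9],
    [0,0,-0.9],
    [0,0,-0.9],
    [-0.8,0,-0.5],
    [-0.8,0,0],
    [0,0,0]
  ],
  "roll": [0,0,0,0,0,0,0,0],
  "fingers": [0,0,0,0,0,0,0,0]
}}

```text
clock: 20.9
position: [0.5967, -0.0762, 0.2558]
tool_rot: [-1.926, -2.48, 0.001]
wrist_force: [-0.1, 0.5, -0.4]
opening: 0.0003
```

```bash
python3 - <<'E'
from h import *
rep();T=wpose();np.save('pics/w12T.npy',T);snap('wrist','w12');snap('scene','s12');snap('top','t12');rep()
b=cv2.imread('pics/s12.png')[220:320,260:380]
cv2.imwrite('pics/s12c.png',cv2.resize(b,None,fx=6,fy=6,interpolation=cv2.INTER_CUBIC))
E
```

```text
t 20.9 fix xy [-0.0002 -0.0427] z 0.2558 Fx,Fy -0.0 0.54 Fz -0.41
t 21.05 fix xy [-0.0001 -0.0411] z 0.2562 Fx,Fy -0.16 0.29 Fz 0.34
```

View pics/s12c.png

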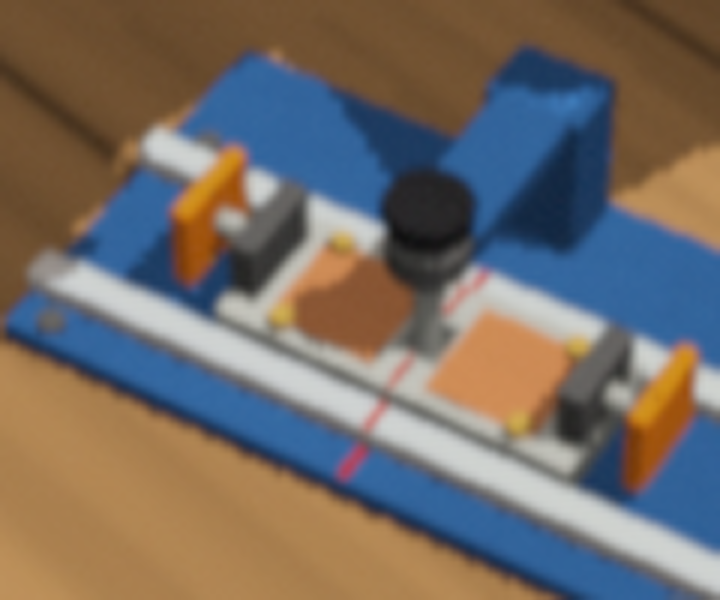

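View pics/w12.png

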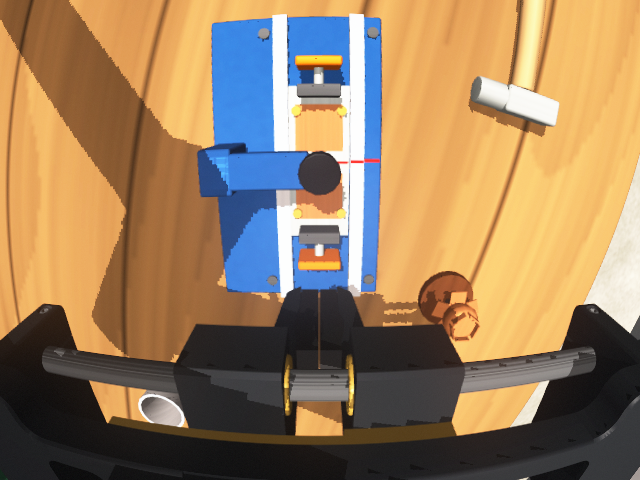

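View pics/s12.png

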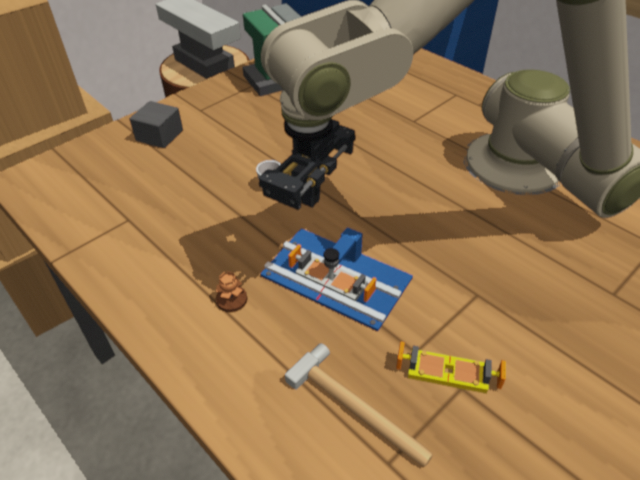

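```bash
python3 - <<'E'
from h import *
T=np.load('pics/w12T.npy')
im=cv2.imread('pics/w12.png')
g=cv2.inRange(im,(0,0,0),(70,70,70));g[:140]=0;g[205:]=0;g[:,:295]=0;g[:,345:]=0
c=max(cv2.findContours(g,cv2.RETR_EXTERNAL,cv2.CHAIN_APPROX_NONE)[0],key=cv2.contourArea);wc,_=cv2.minEnclosingCircle(c);print(wc)
p,e=tri(wray(T,wc),ray('scene',(260+429/6-.4,220+199/6-.4)));print('knob',p,f(p),e)
for q in((353,161),):print(f(wonz(T,q,.018)))
job_done()
E
```

```text
(318.8529052734375, 172.4188995361328)
knob [ 0.5862518  -0.03467116  0.08874528] [8.24135718e-05 1.11765537e-04] 0.0009477063553809726
[ 0.02931884 -0.0003376 ]
the job is handed in; nothing more can be done
```

I carried out all the steps and handed the job in at about 21 s; `job_done()` gives no verdict, so I can't confirm it passed.

- **Left tap:** I pushed on the left buffer with about 8–9 N until the sled was 5.1–5.5 mm past the mark.
- **Right tap:** I pushed on the right buffer with about 6–7 N. Scene and wrist cameras then both showed the red line within about 0.3 mm of the mark.
- **Pin:** I pressed the knob until the force rose. My last reading was 7.6 N, a little over the suggested 4–6 N but well under the 20 N limit. Then I let go and lifted clear.

**Last checks:**
- **Knob height:** the knob top measured 88.7 mm above the bench from two views, against 88 mm when fully home. The force contact gave about 88.5 mm, so the pin is about 23.3–23.5 mm down, above the required 22.5 mm.
- **Sled position:** in the last scene picture the sled's red line still looked in line with the mark.
- **Bystanders:** the rose, tin and hammer looked unmoved, judged by eye only.
- **Robot:** the wrist force was back at zero and the robot touched nothing.

The calibration left a disagreement of about 0.5–1 mm on where the mark is. I avoided it by measuring the sled against the mark within the same picture. No check failed.

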